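# Pack the iron-tip kit into its caddy

### The job

Pack the iron-tip kit into the grey caddy: stand the bottle with the pointed nozzle upright in the small round cup, set the flat round tin in the wide round cup, lay the black plug-in power adapter lengthwise in the oblong cup, and lay the screwdriver lengthwise in the long bay along the caddy's front, each flat on the floor of its place. The flat-capped bottle and the solder spool do not belong to the kit: leave them standing where they are; the spares beyond the blue vice at the desk's far right end are not for you either.

Things in the scene. Friction and masses are not known exactly. Their poses are not given: they have to be found in the camera images.
- tip_tin: Flat round white tin with a plain closed lid, diameter 64 mm, 25 mm high, about 50 g, standing upright. The lid does not come off. Below the 4 mm lid the side is 62 mm across. Origin: centre of its underside; z up.
- flux_bottle: White squeeze bottle with a red pointed cone nozzle, body diameter 34 mm up to 60 mm high (grip there), nozzle tip at 94 mm, about 75 g, standing upright. Origin: centre of its underside; z up.
- power_adapter: Black plug-in power adapter, a rounded block 36 mm (its x) by 62 mm (its y) by 32 mm high, about 210 g. Origin: centre of its underside; y along its length.
- slot_driver: Screwdriver with yellow handle, 155 mm long, lying flat. Along its y axis: handle from -12 to +74 mm, 16 to 20 mm wide and 21 mm high; thin steel blade from -18 to -77 mm, 8 to 13 mm above the underside. About 50 g; grip the handle about 25 mm towards +y. Origin: middle of its length, at the underside.
- solder_spool: Look-alike of the tin, stays: white solder spool with two flanges and a hole in the middle, diameter 56 mm, 32 mm high, standing on a flange. Origin: centre of its underside.
- capped_bottle: Look-alike of the nozzle bottle, stays: small white bottle with a broad flat red cap, no nozzle, diameter 35 mm, 78 mm high, standing. Origin: centre of its underside.
- small_round_cup: Cup for the nozzle bottle: fixed, a square black plate 84 by 84 mm with a grey round lip of 50 mm inner diameter. Origin: centre of the plate's underside; the inner floor is 3 mm above it, the lip 2.5 mm thick with its top 6 mm above the inner floor. The three cups sit in a row behind the long bay, in any order, 86 mm apart.
- wide_round_cup: Cup for the tin: as the small round cup, but the lip is 79 mm in inner diameter. Fixed equipment right of the caddy: a white-topped power module 195 mm high and, farther right, an open carton 72 mm high: carry things over them.
- oblong_cup: Cup for the adapter: as the small round cup, but the lip is a rectangle of 52 mm (its x) by 78 mm (its y) inside.
- driver_bay (a point): Centre of the floor of the caddy's long bay, which runs along the caddy's front. The bay is 41 mm wide (its x) and 205 mm long (its y); the side walls are 3 mm thick and 6 mm above the floor, like the black end stops. The caddy is a fixed grey tray 142 by 268 mm; its cups stand at +x of the bay, the middle one's centre 70 mm away.
There are look-alikes about, which are no part of the job. What is shaped like the flux_bottle but green is not meant.

How it is judged:
By the outcome, as a careful person would: the job done as asked, in the order asked, and still so for the second after the job is handed in, with the robot touching nothing.
It also fails if it takes over 112 s, if anything falls off the work surface, if the arm or the gripper's body presses on something with over 40 N, if the wrist force passes 120 N, or if a joint passes its speed limit or range.

### The arm

A 6-joint arm with a two-finger parallel gripper is mounted at the origin on a cart in front of the work surface, level with it; the furniture and walls round the work are solid. World frame = base frame: x ahead of the robot, y to its left, z up, the work surface at z = 0. Lengths are in m, angles in rad, forces in N, time in s.
With the tool pointing down it reaches from about 0.375 to 0.9 m from the base axis. Payload 3.1 kg.
Tool frame: the origin (TCP) lies at the centre of the arm's flange, where the gripper is bolted on; the fingertips stand 182 mm ahead of it and the grasp point (between the pads) lies 164 mm ahead of it; z points along the fingers, y is the line along which they close (so a half turn about z gives the same grasp; the last joint's range is limited). The gripper opens to 87 mm and grips with 3 to 60 N. Pads are 19 mm wide; open, the fingers measure 117 mm over their backs; the gripper's body (75 mm by 190 mm) begins 51 mm behind the grasp point.
Start: joints at [-1.381, 0.527, 1.433, -0, 1.181, -0.178], TCP at [0.225, -0.583, 0.405] pointing down, gripper open.
Joint ranges: [-3.08, 3.08], [-0.75, 2.2], [0.22, 2.44], [-1.43, 4.57], [0, 2.65], [-2.85, 2.85]. Speed limits (rad/s): [2.79, 2.79, 3.14, 3.14, 3.14, 3.14].

### API

Orientations are given as a unit quaternion [x, y, z, w].
In Python, from rig import * gives the robot as it stands.
- The arm moves only by the tool move_arm, never from a script. Its argument "commands" is a list that holds one entry, the list of rows, each a list of 6 numbers: the shift along the tool's x, y, z in units of 40 mm (1.0 is 40 mm), then the turn, a rotation vector about the tool's x, y, z in rad. A call has 1 to 12 rows; each row is the pose to reach, as a shift and turn from the pose commanded when the call began, along the tool's axes at that moment; what a row does not reach only later rows make up. A row lasts 1/8 s, in which the tool goes at most 62.5 mm and 10.7 degrees, less where a joint would pass 70% of its speed; a pose out of reach is approached as far as the arm can. A call with a gripper value outside its range is refused whole. "claw" is the closure, from -1 (fully open) to 1 (shut), so that 0 is half open, set as the call begins (left out, the last holds). The fingers move at their own pace and stop on an object; "squeeze" is the grip in N (left out, the last holds). Time passes only in rows, so rows that repeat a pose let the fingers close. It gives the time, the measured TCP pose, the force, the opening and the grip force at its end, in the units of the state.
- get_obs(): the state, without advancing time (a new reading comes with each control period).
- camera(name): name is "scene" or "top"; returns a dict with "pixels" (400x640x3 uint8, blue, green, red), "range_z" (400x640 float32, m along the optical axis (not along the pixel's ray), 0 where there is no reading), "camera_matrix" (3x3 intrinsics, pixels), "extrinsics" (4x4, takes a point from world to camera coordinates). Camera axes: x right, y up, looking along -z (the intrinsics and any distortion apply to the point x, -y, -z); pixel columns grow to the right and rows downward; lengths in m; the calibration is good to about 2 mm. A picture is of the moment at which its call begins.
- hand_in(): hands the job in; it is judged then, once.
The state is a dict: "time": time; "q": joint angles; "joint_velocities": joint speeds; "joint_torque": joint torques, N m; "position": TCP position; "tool_rot": TCP orientation; "ft_force": force on the tool from outside, world axes, zero at the start; "moment": the same for the moment, N m; "grip_width": finger opening in m; "grip_force": force on a finger pad.
Only numpy, scipy, OpenCV 4.12 (cv2) and the standard library are available. Lean on these libraries where they do the work, as an engineer would, in place of code of your own. Each camera call takes 0.05 s, during which the arm holds its last target. There are 200 camera calls.

## Working session

There is one attempt and no reset: what is moved stays moved. The work goes in short steps, Python scripts to look and compute and a tool call to move; the robot and the scene stay as the last step left them, time stands still between calls to the robot, and variables do not carry over. Pictures are saved under pics/ and viewed, at most 14 in all, crops included, and the job is handed in when it is done.

Besides the shell and the picture viewer there is one more tool, called by a JSON object that holds its "fn" and its "kwargs", one argument or row to a line. move_arm: Moves the arm, as the interface text tells. Its arguments: {"type":"object","properties":{"commands":{"type":"array","items":{"type":"array","items":{"type":"array","items":{"type":"number"}}}},"claw":{"type":"number"},"squeeze":{"type":"number"}},"required":["commands"]}

```bash
ls; mkdir -p pics
cat > h.py <<'E'
from rig import *
import numpy as np, cv2
from scipy.spatial.transform import Rotation as R
def cam(n):
    c=camera(n); return c
def pts(c):
    d=c['range_z']; K=c['camera_matrix']; E=c['extrinsics']
    v,u=np.indices(d.shape)
    X=np.stack([(u-K[0,2])/K[0,0]*d, -(v-K[1,2])/K[1,1]*d, -d],-1)
    W=(X-E[:3,3])@E[:3,:3]
    W[d==0]=np.nan
    return W
E
python3 - <<'E'
from h import *
o=get_obs(); print({k:np.round(v,3) for k,v in o.items()})
for n in ('scene','top'):
    c=cam(n); cv2.imwrite(f'pics/{n}0.png',c['pixels']); np.savez(f'{n}0.npz',**c)
    print(n,c['camera_matrix'],c['extrinsics'].round(3), c.keys())
E
```

```text
pics
{'time': np.float64(0.0), 'q': array([-1.381,  0.528,  1.434,  0.   ,  1.181, -0.179]), 'joint_velocities': array([ 0.001, -0.001, -0.   , -0.002,  0.   , -0.002]), 'joint_torque': array([ -0.   , -44.004, -17.659,   0.063,   0.058,  -0.   ]), 'position': array([ 0.225, -0.583,  0.404]), 'tool_rot': array([ 0.983,  0.183, -0.   , -0.001]), 'ft_force': array([-0.039,  0.696, -0.033]), 'moment': array([ 0.048, -0.012, -0.046]), 'grip_force': np.float64(0.0), 'grip_width': np.float64(0.087)}
scene [[396.46590385   0.         316.1334094 ]
 [  0.         396.46590385 198.53414049]
 [  0.           0.           1.        ]] [[-0.723 -0.691 -0.017  0.404]
 [ 0.299 -0.335  0.894 -0.19 ]
 [-0.623  0.641  0.448 -0.697]
 [ 0.     0.     0.     1.   ]] dict_keys(['pixels', 'range_z', 'camera_matrix', 'extrinsics'])
top [[415.87023965   0.         321.73196843]
 [  0.         415.87023965 194.2111374 ]
 [  0.           0.           1.        ]] [[-0.027 -1.     0.006  0.003]
 [ 0.992 -0.026  0.126 -0.566]
 [-0.126  0.009  0.992 -1.429]
 [ 0.     0.     0.     1.   ]] dict_keys(['pixels', 'range_z', 'camera_matrix', 'extrinsics'])
```

View pics/scene0.png

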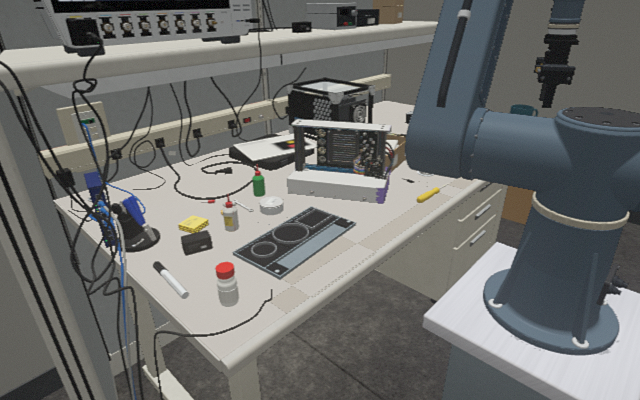

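View pics/top0.png

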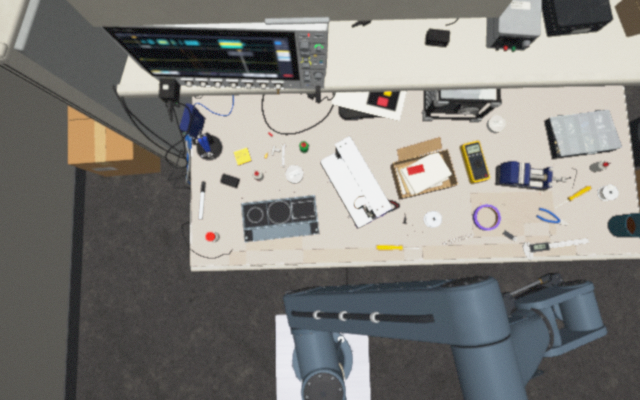

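Scene view: nozzle bottle (230,215), adapter (197,242), capped bottle (228,283), tin or spool (271,205), driver (428,194), caddy (295,240). Top view: adapter (230,181), bottle (258,175), white discs (294,174) and (433,218), driver (390,247), caddy (281,218).

Run:
```python
from h import *
t=dict(np.load('top0.npz')); s=dict(np.load('scene0.npz'))
a=cv2.resize(t['pixels'][130:265,190:455],None,fx=3,fy=3,interpolation=cv2.INTER_CUBIC)
cv2.imwrite('pics/c1.png',a[:, :800])
b=cv2.resize(s['pixels'][160:310,170:370],None,fx=4,fy=4,interpolation=cv2.INTER_CUBIC)
cv2.imwrite('pics/c2.png',b)
W=pts(t)
for nm,(u,v) in dict(adapt=(230,181),bot=(258,175),disc1=(294,174),disc2=(433,218),drv=(390,247),capb=(211,237),cad=(281,218),mod=(345,175),carton=(425,160),desk=(340,235),edge=(300,262),c497=(497,124),shelf=(300,85),shelfu=(300,20)).items():
    print(nm,W[v,u].round(3))
```

```text
adapt [0.622 0.311 0.034]
bot [0.636 0.208 0.062]
disc1 [0.642 0.085 0.029]
disc2 [ 0.473 -0.408  0.007]
drv [ 0.375 -0.246  0.022]
capb [0.425 0.365 0.081]
cad [0.488 0.135 0.008]
mod [ 0.63  -0.096  0.049]
carton [ 0.675 -0.378  0.057]
desk [ 0.422 -0.074 -0.002]
edge [0.331 0.071 0.002]
c497 [ 0.809 -0.658  0.022]
shelf [0.802 0.041 0.448]
shelfu [0.795 0.026 0.773]
```

View pics/c1.png

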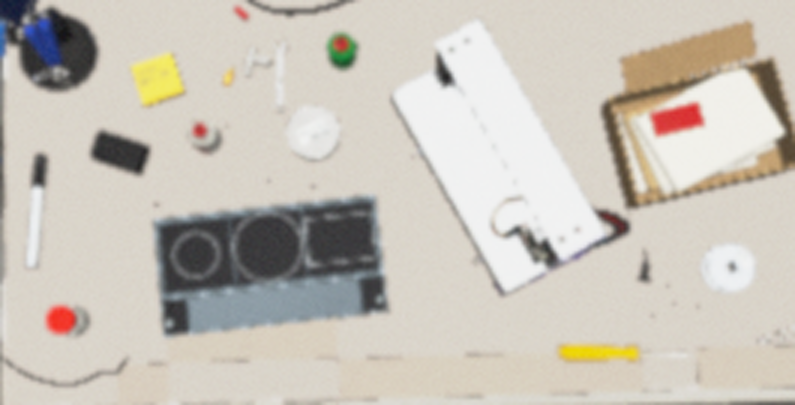

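View pics/c2.png

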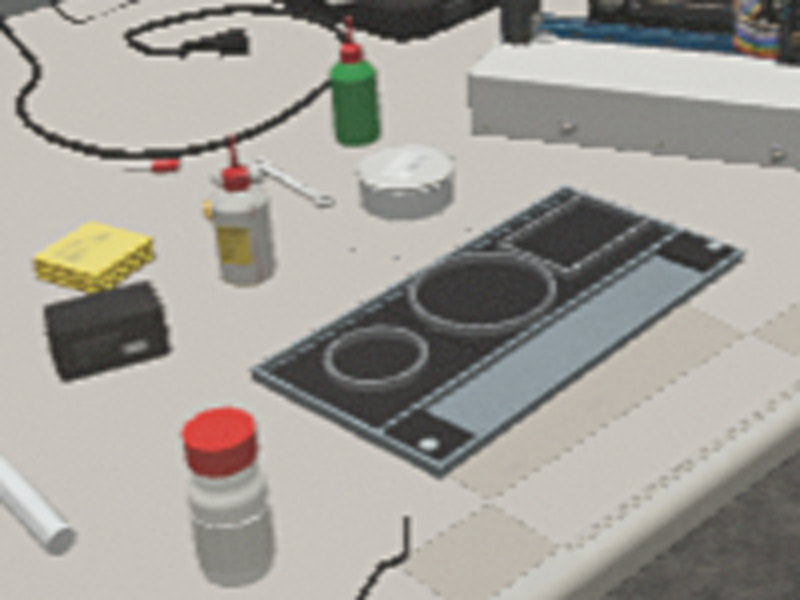

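The disc with the plain lid, at crop (313,133), is the tin at about (0.64, 0.085). The disc with a hole (727,268) is the spool. Caddy cups from +y to -y: small round, wide round, oblong. The driver's handle points towards +y.

```bash
cat > m.py <<'E'
from h import *
from scipy.optimize import least_squares
def circ(P,r,x0):
    f=least_squares(lambda c:np.hypot(P[:,0]-c[0],P[:,1]-c[1])-r,x0,loss='soft_l1',f_scale=.002); return f.x,np.abs(f.fun).mean(),len(P)
def win(W,x,y,h,z0,z1):
    return W[(abs(W[...,0]-x)<h)&(abs(W[...,1]-y)<h)&(W[...,2]>z0)&(W[...,2]<z1)]
def rect(P):
    (c,s,a)=cv2.minAreaRect((P[:,:2]*1000).astype(np.float32)); return np.round(c,1),np.round(s,1),round(a,1)
def plane_pts(c,uv,z):
    K=c['camera_matrix'];E=c['extrinsics'];uv=np.atleast_2d(uv).astype(float)
    d=np.stack([(uv[:,0]-K[0,2])/K[0,0],-(uv[:,1]-K[1,2])/K[1,1],-np.ones(len(uv))],-1)@E[:3,:3]
    o=-E[:3,3]@E[:3,:3]
    return o+d*((z-o[2])/d[:,2])[:,None]
E
python3 - <<'E'
from m import *
for n in ('top','scene'):
    c=dict(np.load(n+'0.npz')); W=pts(c); img=c['pixels']; hsv=cv2.cvtColor(img,cv2.COLOR_BGR2HSV)
    print(n,'desk z',np.nanmedian(win(W,.42,-.0,.03,-.02,.02)[:,2]))
    print('bottle side',circ(win(W,.636,.208,.04,.012,.055),.017,[.636,.208]))
    P=win(W,.64,.205,.05,.07,.1);print(' nozzle',P.mean(0) if len(P) else 0,len(P))
    P=win(W,.642,.085,.05,.02,.035);print('tin lid centroid',P.mean(0),np.percentile(P,[2,98],0).round(4).tolist())
    print(' tin side',circ(win(W,.642,.085,.05,.006,.019),.031,[.642,.085]))
    P=win(W,.622,.311,.06,.026,.05);print('adapter top',rect(P),P.mean(0))
    P=win(W,.622,.311,.06,.008,.05);print('adapter all',rect(P))
    m=(hsv[...,0]>20)&(hsv[...,0]<35)&(hsv[...,1]>140)
    P=W[m&(abs(W[...,0]-.38)<.06)&(abs(W[...,1]+.25)<.1)];print('handle',rect(P),P.mean(0),len(P))
    # caddy mask: dark or blue grey
    g=hsv[...,2]; near=(abs(W[...,0]-.49)<.12)&(abs(W[...,1]-.135)<.19)&(W[...,2]<.03)
    sat=(img[...,0].astype(int)-img[...,2]); 
    m=(near&((g<130)|(sat>8))).astype(np.uint8)
    m=cv2.morphologyEx(m,cv2.MORPH_OPEN,np.ones((3,3)))
    cs=max(cv2.findContours(m,0,1)[0],key=cv2.contourArea)[:,0]
    print('caddy',rect(plane_pts(c,cs,.006)))
    P=W[m>0]; print(' z pct',np.percentile(P[:,2],[5,50,95]))
    # bay floor
    m2=(near&(sat>8)&(g>100)).astype(np.uint8); m2=cv2.morphologyEx(m2,cv2.MORPH_OPEN,np.ones((5,5)))
    cs=max(cv2.findContours(m2,0,1)[0],key=cv2.contourArea)[:,0]
    print('bayfloor',rect(plane_pts(c,cs,.003)))
E
```

```text
top desk z 0.0004957362992932968
bottle side (array([0.64087732, 0.2147172 ]), np.float64(0.001601509154584343), 44)
 nozzle [0.6401108  0.21399825 0.07546452] 13
tin lid centroid [0.64290577 0.08598277 0.0249377 ] [[0.6148, 0.0564, 0.0208], [0.6716, 0.1135, 0.0312]]
 tin side (array([0.64588489, 0.08969006]), np.float64(0.009662503530668554), 32)
adapter top (array([625.9, 317.5]), array([61.6, 36.1]), 71.3) [0.62597498 0.31659627 0.0313442 ]
adapter all (array([614.4, 311.5]), array([89.9, 96.4]), 0.7)
handle (array([ 374.8, -245.3]), array([87.6, 14. ]), 88.5) [ 0.37453358 -0.24146404  0.01749655] 108
caddy (array([488.3, 139.3]), array([137.3, 262.8]), 4.9)
 z pct [-0.00134992  0.0049954   0.0115146 ]
bayfloor (array([445.4, 136.9]), array([ 50.8, 206.8]), 5.0)
scene desk z -0.0026923056878336163
bottle side (array([0.64059472, 0.21061365]), np.float64(0.0015226725895133824), 249)
 nozzle [0.6378636  0.21145547 0.07734836] 16
tin lid centroid [0.64011403 0.08362772 0.02184714] [[0.6131, 0.0548, 0.0202], [0.6698, 0.1116, 0.0234]]
 tin side (array([0.64241264, 0.08180964]), np.float64(0.0010295735790762795), 103)
adapter top (array([624.9, 314.2]), array([59.8, 37.2]), 71.4) [0.62277321 0.31524414 0.02901006]
adapter all (array([645. , 308.3]), array([61.2, 86.5]), 72.4)
handle (array([ 369.1, -242.9]), array([89.7, 15.3]), 87.1) [ 0.36807036 -0.23584056  0.01275586] 124
caddy (array([481.8, 142.1]), array([146.4, 271.4]), 4.7)
 z pct [-0.74344759  0.00280656  0.00848741]
bayfloor (array([438.1, 134.3]), array([ 41.4, 199.8]), 4.9)
```

```bash
cat > go.py <<'E'
# usage: go.py x y z_grasp theta_deg  -> shift units and turn about tool z from current pose
import sys
from h import *
o=get_obs(); M=R.from_quat(o['tool_rot']).as_matrix(); g=o['position']
th=np.degrees(np.arctan2(M[1,0],M[0,0]))
print('t',round(float(o['time']),2),'grasp',(g+[0,0,-.164]).round(4),'theta',round(th,1),'f',o['ft_force'].round(1),'w',round(float(o['grip_width']),4),'gf',round(float(o['grip_force']),1),'q1,6',o['q'][[0,5]].round(2))
for a in sys.argv[1:]:
    x,y,z,t=map(float,a.split(',')); d=M.T@(np.array([x,y,z+.164])-g)/.04
    T=np.array([[np.cos(np.radians(t)),np.sin(np.radians(t)),0],[np.sin(np.radians(t)),-np.cos(np.radians(t)),0],[0,0,-1]])
    print(a,'->',d.round(3),R.from_matrix(M.T@T).as_rotvec().round(3))
E
python3 - <<'E'
from m import *
Ws=[]
for n in ('top','scene'):
    c=dict(np.load(n+'0.npz')); W=pts(c); Ws.append(W.reshape(-1,3)); g=cv2.cvtColor(c['pixels'],cv2.COLOR_BGR2GRAY)
    near=(abs(W[...,0]-.51)<.09)&(abs(W[...,1]-.14)<.17)&(abs(W[...,2])<.04)
    m=(near&(g<75)).astype(np.uint8)
    k,l,st,ce=cv2.connectedComponentsWithStats(m,connectivity=4)
    for i in range(1,k):
        if st[i,4]>25:
            cs=max(cv2.findContours((l==i).astype(np.uint8),0,1)[0],key=cv2.contourArea)[:,0]
            print(n,st[i,4],rect(plane_pts(c,cs,.003)))
W=np.vstack(Ws)
def obs(nm,x,y,th,z,r=0.03):
    t=np.radians(th);d=W[:,:2]-[x,y];a=d@[np.cos(t),np.sin(t)];b=d@[np.sin(t),-np.cos(t)]
    k=(abs(a)<.045)&(abs(b)<.105)&(W[:,2]>z+.045)&(W[:,2]<.25)
    print(nm,th,k.sum(),W[k].mean(0).round(3) if k.any() else '',W[k,2].max().round(3) if k.any() else '')
for th in(95,0): obs('bottle',.6405,.2125,th,.05)
for th in(0,20,-20,90): obs('tin',.642,.084,th,.028)
obs('adapter',.6255,.316,71.3,.028)
for th in (87,): obs('driver',.372,-.25,th,.026)
obs('wide',.51,.1425,95,.031);obs('small',.503,.228,95,.053);obs('oblong',.517,.057,95,.031);obs('bay',.44,.137,95,.029)
k=(W[:,2]>.1)&(W[:,2]<.25)&(W[:,0]>.4)&(W[:,0]<.75)&(W[:,1]>-.3)&(W[:,1]<.06)
P=W[k];print('module>0.1',np.percentile(P,[1,50,99],0).round(3).tolist())
print('green',win(np.vstack(Ws),.73,.05,.04,.06,.1).mean(0))
E
python3 go.py .6405,.2125,.28,95
```

```text
top 330 (array([517.8,  57.4]), array([78. , 72.9]), 1.8)
top 312 (array([511.7, 143.9]), array([68.1, 68.2]), 88.5)
top 227 (array([502.3, 227.2]), array([77. , 78.3]), 5.0)
top 113 (array([503.1, 230. ]), array([39.3, 39.7]), 89.5)
top 44 (array([451.1,  20.1]), array([17.8, 32. ]), 88.5)
top 40 (array([434.3, 253.5]), array([21.8, 21.3]), 88.5)
scene 250 (array([521.2,  48.6]), array([46.1, 70.3]), 4.3)
scene 136 (array([484.1,  63.6]), array([ 19.9, 111.9]), 5.0)
scene 95 (array([451.7,  17.9]), array([37. , 31.6]), 5.1)
scene 390 (array([514.1, 135.3]), array([71. , 68.3]), 16.6)
scene 554 (array([503. , 209.2]), array([ 82.9, 114.2]), 5.0)
scene 173 (array([506.2, 221.3]), array([42.9, 39.3]), 86.9)
scene 85 (array([436.3, 248.7]), array([28.3, 23.6]), 4.9)
bottle 95 1 [0.64  0.213 0.095] 0.095
bottle 0 1 [0.64  0.213 0.095] 0.095
tin 0 0  
tin 20 0  
tin -20 0  
tin 90 16 [0.736 0.047 0.078] 0.089
adapter 71.3 0  
driver 87 0  
wide 95 0  
small 95 0  
oblong 95 0  
bay 95 0  
module>0.1 [[0.48, -0.252, 0.101], [0.589, -0.152, 0.177], [0.717, -0.064, 0.192]]
green [0.7358783  0.04801575 0.06900681]
t 0.1 grasp [ 0.2247 -0.5829  0.2399] theta 21.1 f [ 0.5 -0.1 -0.3] w 0.0869 gf 0.0 q1,6 [-1.38 -0.18]
.6405,.2125,.28,95 -> [ 16.85  -14.819  -0.97 ] [-1.00e-03 -1.00e-03 -1.29e+00]
```

{"fn": "move_arm", "kwargs": {
  "commands": [
    [[0,0,-1.5,0,0,0],[16.85,-14.8,-1.5,0,0,-1.29],[16.85,-14.8,-1.5,0,0,-1.29],[16.85,-14.8,-1.5,0,0,-1.29],[16.85,-14.8,-1.5,0,0,-1.29],[16.85,-14.8,-1.5,0,0,-1.29],[16.85,-14.8,-1.5,0,0,-1.29],[16.85,-14.8,-1.5,0,0,-1.29],[16.85,-14.8,-1.5,0,0,-1.29],[16.85,-14.8,-1.5,0,0,-1.29],[16.85,-14.8,-1.5,0,0,-1.29],[16.85,-14.8,-1.5,0,0,-1.29]]
  ],
  "claw": -1,
  "squeeze": 20
}}

```text
time: 1.6
position: [0.5442, 0.028, 0.4645]
tool_rot: [0.676, 0.737, -0.0, -0.0]
ft_force: [0.7, -0.1, 0.4]
grip_width: 0.0872
grip_force: 0.0
```

```bash
python3 go.py .6405,.2125,.16,95
```

```text
t 1.6 grasp [0.5442 0.028  0.3005] theta 95.0 f [ 0.7 -0.1  0.4] w 0.0872 gf 0.0 q1,6 [-0.15 -0.24]
.6405,.2125,.16,95 -> [4.387 2.802 3.51 ] [-0.  0. -0.]
```

{"fn": "move_arm", "kwargs": {
  "commands": [
    [[4.39,2.8,1.5,0,0,0],[4.39,2.8,3,0,0,0],[4.39,2.8,3,0,0,0],[4.39,2.8,3,0,0,0],[4.39,2.8,3,0,0,0],[4.39,2.8,3,0,0,0],[4.39,2.8,3,0,0,0]]
  ]
}}

```text
time: 2.48
position: [0.6399, 0.2095, 0.3461]
tool_rot: [0.676, 0.737, 0.001, 0.001]
ft_force: [0.5, -0.1, 0.0]
grip_width: 0.0871
grip_force: 0.0
```

```bash
python3 - <<'E'
from h import *
c=cam('scene'); cv2.imwrite('pics/s1.png',cv2.resize(c['pixels'][90:290,130:430],None,fx=2.5,fy=2.5))
E
python3 go.py .6405,.2125,.05,95
```

```text
t 2.52 grasp [0.64   0.2094 0.1823] theta 94.9 f [-0.   0.1 -0.5] w 0.087 gf 0.0 q1,6 [0.15 0.07]
.6405,.2125,.05,95 -> [0.076 0.013 3.308] [ 0.002  0.    -0.002]
```

View pics/s1.png

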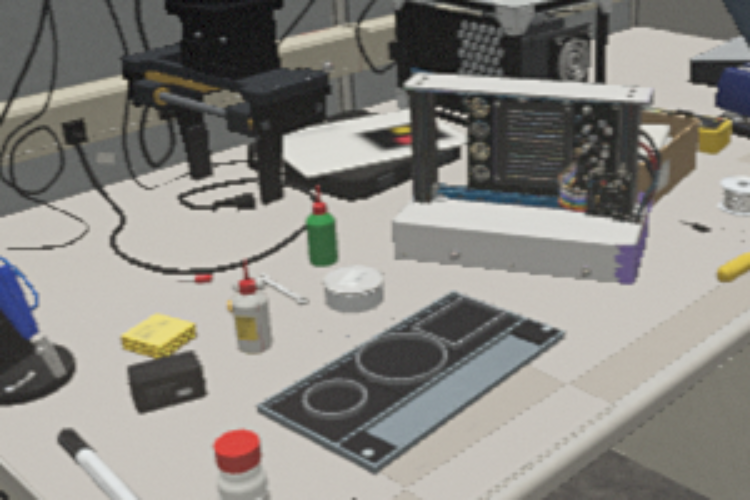

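The gripper hangs straight above the nozzle bottle at (250,320), with its fingers at (195,160) and (270,180). The descent is clear.

{"fn": "move_arm", "kwargs": {
  "commands": [
    [[0.08,0,1.2,0,0,0],[0.08,0,2.4,0,0,0],[0.08,0,3.3,0,0,0],[0.08,0,3.3,0,0,0]]
  ]
}}

```text
time: 3.02
position: [0.6385, 0.2126, 0.2109]
tool_rot: [0.676, 0.737, -0.002, -0.002]
ft_force: [0.2, -0.1, 0.2]
grip_width: 0.0876
grip_force: 0.0
```

{"fn": "move_arm", "kwargs": {
  "commands": [
    [[0,0,0,0,0,0],[0,0,0,0,0,0],[0,0,0,0,0,0],[0,0,0,0,0,0],[0,0,0,0,0,0],[0,0,0,0,0,0]]
  ],
  "claw": 1,
  "squeeze": 15
}}

```text
time: 3.78
position: [0.6396, 0.2138, 0.2127]
tool_rot: [0.676, 0.737, 0.0, 0.0]
ft_force: [0.4, 0.0, 0.8]
grip_width: 0.0351
grip_force: 0.6
```

```bash
python3 go.py .504,.2265,.053,95 .504,.2265,.1,95
```

```text
t 3.77 grasp [0.6396 0.2138 0.0487] theta 95.0 f [0.4 0.  0.8] w 0.0351 gf 0.6 q1,6 [0.16 0.07]
.504,.2265,.053,95 -> [ 0.611 -3.35  -0.107] [ 0. -0. -0.]
.504,.2265,.1,95 -> [ 0.611 -3.35  -1.282] [ 0. -0. -0.]
```

{"fn": "move_arm", "kwargs": {
  "commands": [
    [[0,0,0,0,0,0],[0,0,0,0,0,0],[0,0,-0.6,0,0,0],[0,0,-1.3,0,0,0],[0.2,-1.1,-1.3,0,0,0],[0.4,-2.2,-1.3,0,0,0],[0.6,-3.35,-1.3,0,0,0],[0.6,-3.35,-1.3,0,0,0],[0.6,-3.35,-1.3,0,0,0]]
  ]
}}

```text
time: 4.9
position: [0.5048, 0.2262, 0.265]
tool_rot: [0.676, 0.737, 0.001, 0.001]
ft_force: [1.0, -0.5, -0.7]
grip_width: 0.0333
grip_force: 15.0
```

```bash
python3 - <<'E'
from h import *
c=cam('scene'); cv2.imwrite('pics/s2.png',cv2.resize(c['pixels'][140:310,170:370],None,fx=3.5,fy=3.5))
E
python3 go.py .504,.2265,.0525,95
```

```text
t 4.95 grasp [0.5054 0.2262 0.1011] theta 95.0 f [-0.1  0.7 -1.1] w 0.0336 gf 15.0 q1,6 [0.22 0.13]
.504,.2265,.0525,95 -> [ 0.011 -0.038  1.214] [ 0.003 -0.    -0.   ]
```

View pics/s2.png

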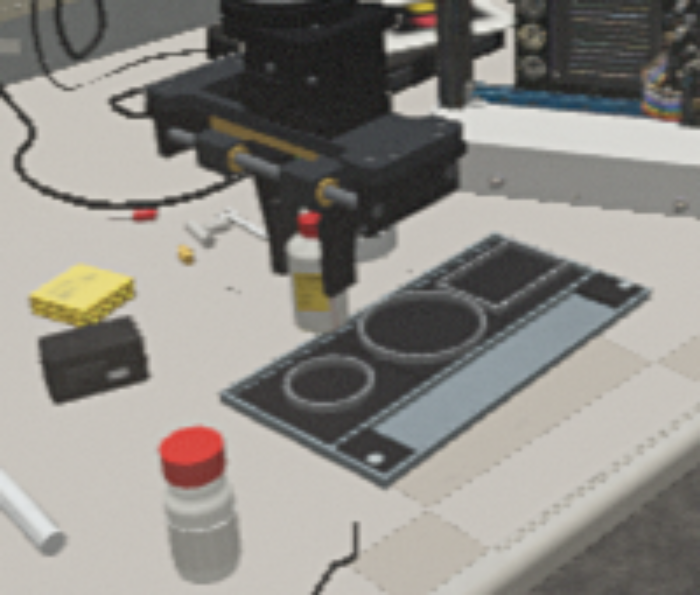

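The bottle hangs upright at (320,290), just above and behind the small cup at (328,382), and lines up with it. I'll lower it.

{"fn": "move_arm", "kwargs": {
  "commands": [
    [[-0.03,-0.02,0.6,0,0,0],[-0.03,-0.02,1.0,0,0,0],[-0.03,-0.02,1.15,0,0,0],[-0.03,-0.02,1.2,0,0,0],[-0.03,-0.02,1.2,0,0,0]]
  ]
}}

```text
time: 5.58
position: [0.5037, 0.2246, 0.218]
tool_rot: [0.676, 0.737, -0.0, 0.0]
ft_force: [-2.7, -1.4, 8.5]
grip_width: 0.0337
grip_force: 15.0
```

{"fn": "move_arm", "kwargs": {
  "commands": [
    [[0,0,0,0,0,0],[0,0,0,0,0,0]]
  ]
}}

```text
time: 5.82
position: [0.5037, 0.2246, 0.218]
tool_rot: [0.676, 0.737, -0.0, 0.0]
ft_force: [-2.0, -1.5, 7.9]
grip_width: 0.0335
grip_force: 15.0
```

{"fn": "move_arm", "kwargs": {
  "commands": [
    [[0,0,0,0,0,0],[0,0,0,0,0,0],[0,0,0,0,0,0],[0,0,-1.2,0,0,0],[0,0,-2.4,0,0,0],[0,0,-3.6,0,0,0],[0,0,-3.6,0,0,0]]
  ],
  "claw": -1
}}

```text
time: 6.7
position: [0.5046, 0.2252, 0.3646]
tool_rot: [0.676, 0.737, 0.004, 0.003]
ft_force: [0.2, 0.6, -0.7]
grip_width: 0.0861
grip_force: 0.0
```

```bash
python3 - <<'E'
from m import *
for n in ('scene','top'):
    c=cam(n);W=pts(c)
    print(n,'bottle',circ(win(W,.504,.226,.035,.015,.057),.017,[.504,.226]))
    if n=='scene':
        cv2.imwrite('pics/s3.png',cv2.resize(c['pixels'][200:300,220:370],None,fx=4,fy=4))
    print('tin side',circ(win(W,.642,.085,.05,.006,.019),.031,[.642,.085]))
E
python3 go.py .642,.084,.13,0 .642,.084,.028,0
```

```text
scene bottle (array([0.50361372, 0.22119689]), np.float64(0.0011018024961273406), 273)
tin side (array([0.64261331, 0.08177137]), np.float64(0.0012092925953757386), 99)
top bottle (array([0.50408577, 0.22425762]), np.float64(0.0019497104824833889), 31)
tin side (array([0.64228443, 0.08501103]), np.float64(0.00960161157367078), 33)
t 6.8 grasp [0.5032 0.2247 0.1969] theta 95.0 f [-0.3 -0.1 -0.4] w 0.0865 gf 0.0 q1,6 [0.22 0.13]
.642,.084,.13,0 -> [-3.807  3.151  1.674] [ 0.    -0.     1.658]
.642,.084,.028,0 -> [-3.807  3.15   4.224] [ 0.    -0.     1.658]
```

View pics/s3.png

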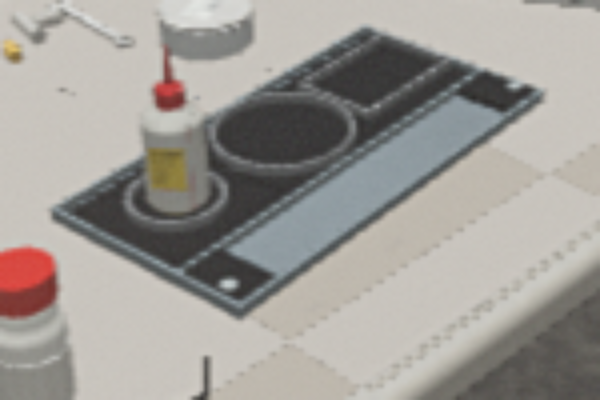

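The nozzle bottle stands in the small cup at (175,170). Next is the tin.

```bash
python3 go.py .642,.085,.1,20 .642,.085,.028,20
```

```text
t 6.8 grasp [0.5032 0.2247 0.1969] theta 95.0 f [-0.3 -0.1 -0.4] w 0.0865 gf 0.0 q1,6 [0.22 0.13]
.642,.085,.1,20 -> [-3.782  3.153  2.424] [ 0.    -0.     1.309]
.642,.085,.028,20 -> [-3.782  3.152  4.224] [ 0.    -0.     1.309]
```

{"fn": "move_arm", "kwargs": {
  "commands": [
    [[-3.8,3.15,0,0,0,1.31],[-3.8,3.15,0,0,0,1.31],[-3.8,3.15,1,0,0,1.31],[-3.8,3.15,1.7,0,0,1.31],[-3.8,3.15,2,0,0,1.31],[-3.8,3.15,2,0,0,1.31],[-3.8,3.15,2,0,0,1.31],[-3.8,3.15,2,0,0,1.31],[-3.8,3.15,2,0,0,1.31]]
  ]
}}

```text
time: 7.92
position: [0.6417, 0.0843, 0.2795]
tool_rot: [0.985, 0.174, -0.001, -0.0]
ft_force: [0.7, 0.1, -0.4]
grip_width: 0.0871
grip_force: 0.0
```

```bash
python3 go.py .642,.085,.028,20
```

```text
t 7.92 grasp [0.6417 0.0843 0.1155] theta 20.1 f [ 0.7  0.1 -0.4] w 0.0871 gf 0.0 q1,6 [-0.04  1.18]
.642,.085,.028,20 -> [ 0.017 -0.012  2.187] [-0.001  0.002  0.001]
```

{"fn": "move_arm", "kwargs": {
  "commands": [
    [[0,0,1,0,0,0],[0,0,1.8,0,0,0],[0,0,2.2,0,0,0],[0,0,2.2,0,0,0],[0,0,2.2,0,0,0]]
  ]
}}

```text
time: 8.55
position: [0.6427, 0.0843, 0.1938]
tool_rot: [0.985, 0.173, 0.001, 0.0]
ft_force: [-0.5, -0.4, -0.8]
grip_width: 0.087
grip_force: 0.0
```

{"fn": "move_arm", "kwargs": {
  "commands": [
    [[0,0,0,0,0,0],[0,0,0,0,0,0],[0,0,0,0,0,0],[0,0,0,0,0,0],[0,0,0,0,0,0]]
  ],
  "claw": 1,
  "squeeze": 15
}}

```text
time: 9.18
position: [0.6423, 0.0842, 0.1933]
tool_rot: [0.985, 0.173, 0.0, 0.0]
ft_force: [0.7, 0.5, 3.8]
grip_width: 0.0625
grip_force: 15.0
```

```bash
python3 go.py .512,.141,.1,95 .512,.141,.031,95
```

```text
t 9.18 grasp [0.6423 0.0842 0.0293] theta 19.9 f [0.7 0.5 3.8] w 0.0625 gf 15.0 q1,6 [-0.04  1.18]
.512,.141,.1,95 -> [-2.578 -2.444 -1.771] [ 1.00e-03 -0.00e+00 -1.31e+00]
.512,.141,.031,95 -> [-2.579 -2.444 -0.046] [ 1.00e-03 -0.00e+00 -1.31e+00]
```

{"fn": "move_arm", "kwargs": {
  "commands": [
    [[0,0,-1.2,0,0,0],[0,0,-1.9,0,0,0],[-0.9,-0.8,-1.9,0,0,-0.4],[-1.7,-1.6,-1.9,0,0,-0.8],[-2.58,-2.45,-1.9,0,0,-1.31],[-2.58,-2.45,-1.9,0,0,-1.31],[-2.58,-2.45,-1.9,0,0,-1.31],[-2.58,-2.45,-1.9,0,0,-1.31],[-2.58,-2.45,-1.9,0,0,-1.31],[-2.58,-2.45,-1.2,0,0,-1.31],[-2.58,-2.45,-0.8,0,0,-1.31],[-2.58,-2.45,-0.8,0,0,-1.31]]
  ]
}}

```text
time: 10.68
position: [0.5111, 0.1412, 0.2234]
tool_rot: [0.676, 0.737, -0.001, -0.001]
ft_force: [0.5, 0.2, 0.9]
grip_width: 0.0631
grip_force: 15.0
```

```bash
python3 - <<'E'
from h import *
c=cam('scene'); cv2.imwrite('pics/s4.png',cv2.resize(c['pixels'][180:300,200:370],None,fx=4,fy=4))
E
python3 go.py .512,.141,.0325,95
```

```text
t 10.72 grasp [0.5115 0.1412 0.0602] theta 95.0 f [ 0.3  0.8 -0.2] w 0.0625 gf 15.0 q1,6 [ 0.06 -0.03]
.512,.141,.0325,95 -> [-0.007  0.013  0.692] [-0.002 -0.    -0.   ]
```

View pics/s4.png

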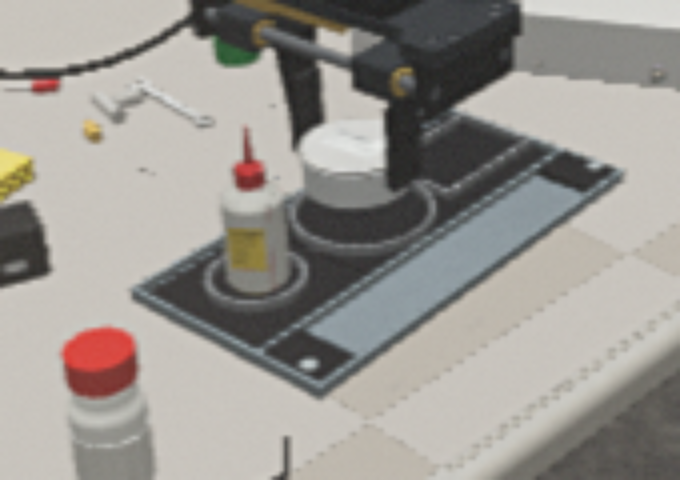

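The tin hangs level at (350,165), slightly left of centre over the wide cup at (363,210), by about 3 mm. I'll nudge it and lower.

{"fn": "move_arm", "kwargs": {
  "commands": [
    [[-0.03,-0.02,0.4,0,0,0],[-0.03,-0.02,0.6,0,0,0],[-0.03,-0.02,0.68,0,0,0],[-0.03,-0.02,0.68,0,0,0],[-0.03,-0.02,0.68,0,0,0]]
  ]
}}

```text
time: 11.35
position: [0.5107, 0.1399, 0.1982]
tool_rot: [0.676, 0.737, -0.0, -0.0]
ft_force: [-2.9, -0.5, 6.4]
grip_width: 0.0627
grip_force: 15.0
```

{"fn": "move_arm", "kwargs": {
  "commands": [
    [[0,0,0,0,0,0],[0,0,0,0,0,0],[0,0,0,0,0,0],[0,0,-1.2,0,0,0],[0,0,-2.4,0,0,0],[0,0,-3,0,0,0],[0,0,-3,0,0,0]]
  ],
  "claw": -1
}}

```text
time: 12.22
position: [0.5116, 0.1401, 0.3193]
tool_rot: [0.676, 0.737, 0.002, 0.002]
ft_force: [-0.2, 0.0, -0.7]
grip_width: 0.087
grip_force: 0.0
```

```bash
python3 - <<'E'
from m import *
for n in ('scene','top'):
    c=cam(n);W=pts(c)
    print(n,'bottle',circ(win(W,.504,.226,.035,.015,.057),.017,[.504,.226]))
    print('tin side',circ(win(W,.512,.141,.045,.010,.022),.031,[.512,.141]))
    P=win(W,.512,.141,.05,.02,.04); print('tin top',P.mean(0),len(P))
E
python3 go.py .6255,.317,.13,71.3 .6255,.317,.028,71.3
```

```text
scene bottle (array([0.50372063, 0.22124043]), np.float64(0.0010834688828433854), 271)
tin side (array([0.51013737, 0.13891302]), np.float64(0.0012348286176350034), 124)
tin top [0.50557068 0.14300286 0.02709022] 369
top bottle (array([0.50422658, 0.22435594]), np.float64(0.001960231133900602), 8)
tin side (array([0.51644471, 0.1284318 ]), np.float64(0.005011960166698913), 15)
tin top [0.5082367  0.11366066 0.02944133] 12
t 12.32 grasp [0.5106 0.14   0.153 ] theta 95.0 f [-0.5 -0.7  0.2] w 0.0869 gf 0.0 q1,6 [ 0.06 -0.03]
.6255,.317,.13,71.3 -> [4.16  3.246 0.571] [-0.001  0.     0.413]
.6255,.317,.028,71.3 -> [4.16  3.249 3.121] [-0.001  0.     0.413]
```

{"fn": "move_arm", "kwargs": {
  "commands": [
    [[1.4,1.1,0,0,0,0.2],[2.8,2.2,0,0,0,0.41],[4.16,3.25,0.6,0,0,0.41],[4.16,3.25,1,0,0,0.41],[4.16,3.25,1.4,0,0,0.41],[4.16,3.25,1.4,0,0,0.41],[4.16,3.25,1.4,0,0,0.41]]
  ]
}}

```text
time: 13.2
position: [0.6258, 0.3159, 0.2615]
tool_rot: [0.812, 0.584, -0.001, -0.0]
ft_force: [0.0, 0.2, -0.1]
grip_width: 0.087
grip_force: 0.0
```

```bash
python3 - <<'E'
from h import *
c=cam('scene'); cv2.imwrite('pics/s5.png',cv2.resize(c['pixels'][150:310,140:370],None,fx=3.4,fy=3.4))
E
python3 go.py .6255,.317,.028,71.3
```

```text
t 13.25 grasp [0.6261 0.316  0.0983] theta 71.4 f [0.6 0.1 0.7] w 0.0871 gf 0.0 q1,6 [0.31 0.63]
.6255,.317,.028,71.3 -> [ 0.019 -0.023  1.757] [ 0.    -0.     0.002]
```

View pics/s5.png

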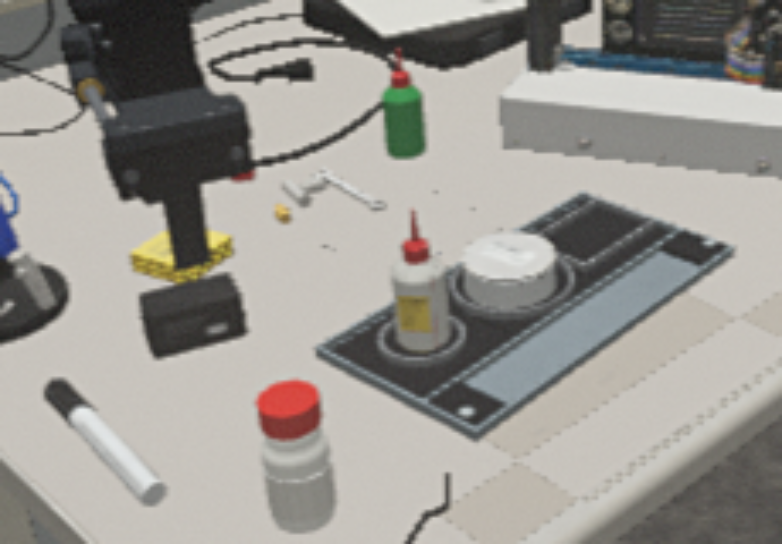

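The gripper is above the adapter at (192,312). Tin (510,270) and bottle (420,310) are seated in their cups. The yellow notes (182,255) are close to the far finger, so I'll narrow the opening before going down.

Run:
```python
from m import *
for n in ('top','scene'):
    c=dict(np.load(n+'0.npz'));W=pts(c);h=cv2.cvtColor(c['pixels'],cv2.COLOR_BGR2HSV)
    m=(h[...,0]>20)&(h[...,0]<35)&(h[...,1]>120)&(abs(W[...,0]-.7)<.07)&(abs(W[...,1]-.28)<.07)
    P=W[m]; d=P[:,:2]-[.6255,.316]; t=np.radians(71.3); a=d@[np.cos(t),np.sin(t)]; b=d@[np.sin(t),-np.cos(t)]
    print(n,len(P),'b min',np.percentile(b[abs(a)<.014],[2,20]) if (abs(a)<.014).any() else None,'z',np.percentile(P[:,2],[50,95]), 'xy',P.mean(0))
```

```text
top 175 b min [0.06872326 0.08421891] z [0.01563345 0.02128074] xy [0.71395772 0.27067586 0.01558704]
scene 196 b min [0.06500649 0.06821141] z [0.00895184 0.03090386] xy [0.68770913 0.26981068 0.01068623]
```

{"fn": "move_arm", "kwargs": {
  "commands": [
    [[0,0,0,0,0,0],[0,0,0,0,0,0],[0,0,0.5,0,0,0],[0,0,0.7,0,0,0],[0,0,0.7,0,0,0]]
  ],
  "claw": -0.3
}}

```text
time: 13.88
position: [0.6254, 0.3169, 0.2316]
tool_rot: [0.812, 0.584, -0.002, -0.001]
ft_force: [-0.4, 0.7, -0.1]
grip_width: 0.0575
grip_force: 0.0
```

{"fn": "move_arm", "kwargs": {
  "commands": [
    [[0,0,0.6,0,0,0],[0,0,1.0,0,0,0],[0,0,1.0,0,0,0],[0,0,1.0,0,0,0]]
  ]
}}

```text
time: 14.38
position: [0.6263, 0.3172, 0.1939]
tool_rot: [0.812, 0.584, 0.0, 0.0]
ft_force: [0.2, -0.0, -0.1]
grip_width: 0.0567
grip_force: 0.0
```

{"fn": "move_arm", "kwargs": {
  "commands": [
    [[0,0,0,0,0,0],[0,0,0,0,0,0],[0,0,0,0,0,0],[0,0,0,0,0,0],[0,0,0,0,0,0]]
  ],
  "claw": 1,
  "squeeze": 30
}}

```text
time: 15.0
position: [0.6263, 0.3171, 0.1941]
tool_rot: [0.812, 0.584, 0.001, 0.0]
ft_force: [0.0, 0.0, 3.9]
grip_width: 0.0355
grip_force: 30.0
```

```bash
python3 go.py .5175,.0555,.16,95 .5175,.0555,.031,95
```

```text
t 15.0 grasp [0.6263 0.3171 0.0301] theta 71.5 f [0.  0.  3.9] w 0.0355 gf 30.0 q1,6 [0.31 0.63]
.5175,.0555,.16,95 -> [-7.064 -0.501 -3.252] [ 0.001 -0.    -0.41 ]
.5175,.0555,.031,95 -> [-7.066 -0.504 -0.027] [ 0.001 -0.    -0.41 ]
```

{"fn": "move_arm", "kwargs": {
  "commands": [
    [[0,0,-1.2,0,0,0],[0,0,-2.4,0,0,0],[0,0,-3.3,0,0,0],[-1.2,-0.1,-3.3,0,0,-0.1],[-2.4,-0.2,-3.3,0,0,-0.2],[-3.6,-0.3,-3.3,0,0,-0.3],[-4.8,-0.4,-3.3,0,0,-0.41],[-6,-0.45,-3.3,0,0,-0.41],[-7.07,-0.5,-3.3,0,0,-0.41],[-7.07,-0.5,-3.3,0,0,-0.41],[-7.07,-0.5,-2.2,0,0,-0.41],[-7.07,-0.5,-1.2,0,0,-0.41]]
  ]
}}

```text
time: 16.5
position: [0.5177, 0.0558, 0.2408]
tool_rot: [0.676, 0.737, 0.001, 0.001]
ft_force: [0.7, -0.9, -2.0]
grip_width: 0.0358
grip_force: 30.0
```

{"fn": "move_arm", "kwargs": {
  "commands": [
    [[0,0,0.2,0,0,0],[0,0,0.4,0,0,0],[0,0,0.4,0,0,0]]
  ]
}}

```text
time: 16.88
position: [0.5178, 0.0555, 0.226]
tool_rot: [0.676, 0.737, 0.0, 0.0]
ft_force: [-1.0, 0.1, -1.8]
grip_width: 0.036
grip_force: 30.0
```

```bash
python3 - <<'E'
from h import *
c=cam('scene'); cv2.imwrite('pics/s6.png',cv2.resize(c['pixels'][170:290,220:390],None,fx=4,fy=4))
E
python3 go.py .5175,.0555,.033,95
```

```text
t 16.93 grasp [0.5178 0.0554 0.0624] theta 95.0 f [ 0.8  0.7 -3.1] w 0.0356 gf 30.0 q1,6 [-0.11 -0.2 ]
.5175,.0555,.033,95 -> [ 0.002 -0.009  0.735] [0.002 0.    0.   ]
```

View pics/s6.png

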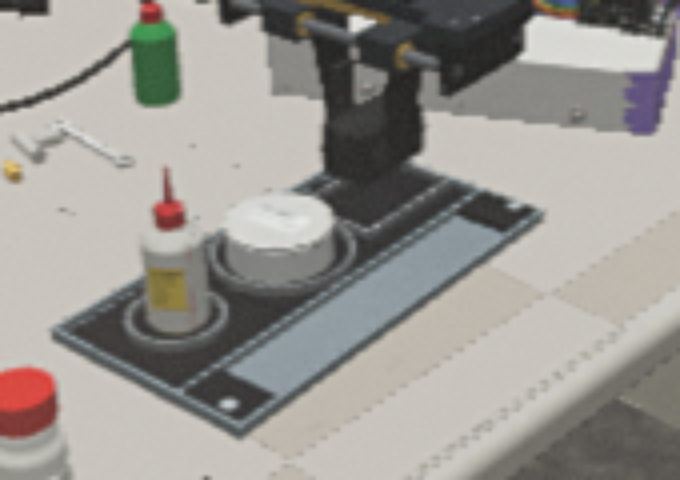

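The adapter hangs over the oblong cup at (375,160), parallel to it and central. I'll lower it.

{"fn": "move_arm", "kwargs": {
  "commands": [
    [[0,-0.01,0.4,0,0,0],[0,-0.01,0.6,0,0,0],[0,-0.01,0.71,0,0,0],[0,-0.01,0.71,0,0,0],[0,-0.01,0.71,0,0,0]]
  ]
}}

```text
time: 17.55
position: [0.5165, 0.0552, 0.1994]
tool_rot: [0.676, 0.737, 0.0, 0.0]
ft_force: [-3.9, 0.3, 19.8]
grip_width: 0.0356
grip_force: 30.0
```

{"fn": "move_arm", "kwargs": {
  "commands": [
    [[0,0,-0.03,0,0,0],[0,0,-0.03,0,0,0],[0,0,-0.03,0,0,0],[0,0,-1.2,0,0,0],[0,0,-2.4,0,0,0],[0,0,-3.6,0,0,0],[0,0,-4.8,0,0,0],[0,0,-5.5,0,0,0],[0,0,-5.5,0,0,0]]
  ],
  "claw": -0.3
}}

```text
time: 18.68
position: [0.5174, 0.0552, 0.4191]
tool_rot: [0.676, 0.737, 0.002, 0.002]
ft_force: [0.2, 0.1, -0.5]
grip_width: 0.0564
grip_force: 0.0
```

```bash
python3 - <<'E'
from m import *
for n in ('scene','top'):
    c=cam(n);W=pts(c);img=c['pixels'];h=cv2.cvtColor(img,cv2.COLOR_BGR2HSV)
    P=win(W,.5175,.0555,.05,.028,.05); print(n,'adapter',rect(P) if len(P) else '',np.percentile(P,[5,50,95],0).round(4).tolist() if len(P) else '')
    m=(h[...,0]>20)&(h[...,0]<35)&(h[...,1]>140)
    P=W[m&(abs(W[...,0]-.38)<.06)&(abs(W[...,1]+.25)<.1)];
    if len(P):
        ys=np.percentile(P[:,1],[1,99]); print('handle',rect(P),P.mean(0),ys)
    if n=='scene': cv2.imwrite('pics/s7.png',cv2.resize(img[160:290,220:460],None,fx=3.3,fy=3.3))
E
python3 go.py .372,-.25,.29,88 .372,-.25,.026,88
```

```text
scene adapter (array([514.9,  52.8]), array([34.7, 61.3]), 3.2) [[0.4982, 0.0269, 0.0293], [0.512, 0.0566, 0.0344], [0.5295, 0.0813, 0.0361]]
handle (array([ 369.6, -243.5]), array([90.1, 15.9]), 88.3) [ 0.36814796 -0.2360459   0.01277295] [-0.28516364 -0.19882398]
top adapter  
handle (array([ 374.8, -245. ]), array([88.7, 14. ]), 88.4) [ 0.37467401 -0.24086038  0.01729751] [-0.28688571 -0.2014466 ]
t 18.77 grasp [0.5165 0.0553 0.2522] theta 95.0 f [0.5 0.7 0.1] w 0.0565 gf 0.0 q1,6 [-0.11 -0.2 ]
.372,-.25,.29,88 -> [-7.288 -4.264 -0.94 ] [-0.002 -0.     0.122]
.372,-.25,.026,88 -> [-7.29  -4.253  5.66 ] [-0.002 -0.     0.122]
```

View pics/s7.png

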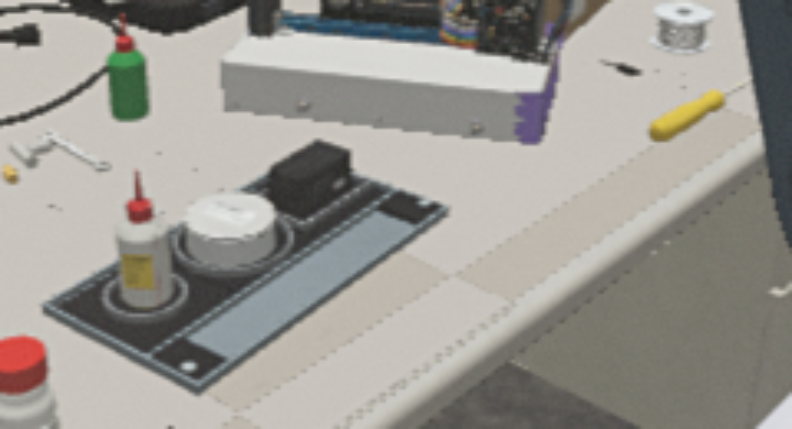

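The adapter lies in the oblong cup at (312,180), and all three cup items are seated. The driver is at (688,115), with the spool (683,25) behind it. I'll go over the module to the driver.

{"fn": "move_arm", "kwargs": {
  "commands": [
    [[-1.2,-0.7,-0.8,0,0,0.06],[-2.4,-1.4,-0.9,0,0,0.12],[-3.6,-2.1,-0.9,0,0,0.12],[-4.8,-2.8,-0.9,0,0,0.12],[-6,-3.5,-0.9,0,0,0.12],[-7.29,-4.26,-0.9,0,0,0.12],[-7.29,-4.26,-0.9,0,0,0.12],[-7.29,-4.26,0.5,0,0,0.12],[-7.29,-4.26,1.8,0,0,0.12],[-7.29,-4.26,3,0,0,0.12],[-7.29,-4.26,3.8,0,0,0.12],[-7.29,-4.26,3.8,0,0,0.12]]
  ]
}}

```text
time: 20.27
position: [0.3719, -0.2482, 0.2623]
tool_rot: [0.718, 0.696, 0.0, -0.005]
ft_force: [-0.3, 1.0, -0.4]
grip_width: 0.0568
grip_force: 0.0
```

```bash
python3 - <<'E'
from h import *
c=cam('scene'); cv2.imwrite('pics/s8.png',cv2.resize(c['pixels'][120:240,340:490],None,fx=4,fy=4))
E
python3 go.py .372,-.249,.026,88
```

```text
t 20.32 grasp [ 0.3724 -0.2488  0.0998] theta 88.2 f [ 0.3 -0.4  0.2] w 0.0567 gf 0.0 q1,6 [-0.84 -0.81]
.372,-.249,.026,88 -> [-0.012 -0.003  1.846] [-0.004 -0.004  0.003]
```

View pics/s8.png

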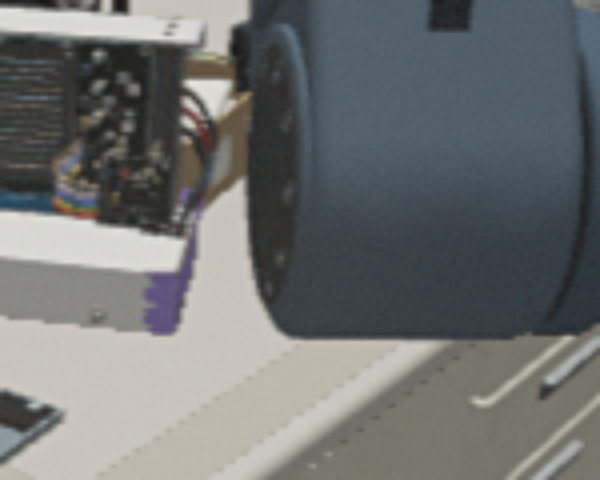

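The arm's upper link hides the driver here, so I'll go by the measured pose and check the grip by width.

{"fn": "move_arm", "kwargs": {
  "commands": [
    [[0,0,0.8,0,0,0],[0,0,1.5,0,0,0],[0,0,1.85,0,0,0],[0,0,1.85,0,0,0],[0,0,1.85,0,0,0]]
  ]
}}

```text
time: 20.95
position: [0.3728, -0.2503, 0.1921]
tool_rot: [0.719, 0.695, -0.0, 0.001]
ft_force: [0.4, -0.7, 0.4]
grip_width: 0.0564
grip_force: 0.0
```

{"fn": "move_arm", "kwargs": {
  "commands": [
    [[0,0,0,0,0,0],[0,0,0,0,0,0],[0,0,0,0,0,0],[0,0,0,0,0,0],[0,0,0,0,0,0],[0,0,0,0,0,0]]
  ],
  "claw": 1,
  "squeeze": 25
}}

```text
time: 21.7
position: [0.3725, -0.2501, 0.1912]
tool_rot: [0.719, 0.695, -0.0, -0.0]
ft_force: [-0.5, -0.1, 1.6]
grip_width: 0.0166
grip_force: 25.0
```

```bash
python3 go.py .3725,-.25,.27,88 .438,.152,.27,95 .438,.152,.03,95
```

```text
t 21.7 grasp [ 0.3725 -0.2501  0.0272] theta 88.1 f [-0.5 -0.1  1.6] w 0.0166 gf 25.0 q1,6 [-0.84 -0.81]
.3725,-.25,.27,88 -> [ 3.000e-03 -0.000e+00 -6.071e+00] [-0.    -0.     0.002]
.438,.152,.27,95 -> [10.102  1.305 -6.071] [-0.   -0.   -0.12]
.438,.152,.03,95 -> [10.101  1.306 -0.071] [-0.   -0.   -0.12]
```

{"fn": "move_arm", "kwargs": {
  "commands": [
    [[0,0,-0.8,0,0,0],[0,0,-2.2,0,0,0],[0,0,-3.6,0,0,0],[0,0,-5,0,0,0],[0,0,-6,0,0,0],[1.2,0.15,-6,0,0,-0.03],[2.4,0.3,-6,0,0,-0.06],[3.6,0.45,-6,0,0,-0.09],[4.8,0.6,-6,0,0,-0.12],[6,0.75,-6,0,0,-0.12],[7.2,0.9,-6,0,0,-0.12],[7.2,0.9,-6,0,0,-0.12]]
  ]
}}

```text
time: 23.2
position: [0.4174, 0.0392, 0.4309]
tool_rot: [0.674, 0.739, -0.0, -0.001]
ft_force: [-0.6, 0.4, -1.2]
grip_width: 0.0167
grip_force: 25.0
```

```bash
python3 go.py .4385,.152,.27,95 .4385,.152,.08,95
```

```text
t 23.2 grasp [0.4174 0.0392 0.2669] theta 95.3 f [-0.6  0.4 -1.2] w 0.0167 gf 25.0 q1,6 [-0.17 -0.27]
.4385,.152,.27,95 -> [ 2.758  0.787 -0.077] [-0.001 -0.001  0.005]
.4385,.152,.08,95 -> [2.754 0.791 4.673] [-0.001 -0.001  0.005]
```

{"fn": "move_arm", "kwargs": {
  "commands": [
    [[1.3,0.4,0,0,0,0],[2.75,0.79,0,0,0,0],[2.75,0.79,0,0,0,0],[2.75,0.79,1.3,0,0,0],[2.75,0.79,2.6,0,0,0],[2.75,0.79,3.9,0,0,0],[2.75,0.79,4.6,0,0,0],[2.75,0.79,4.6,0,0,0],[2.75,0.79,4.6,0,0,0]]
  ]
}}

```text
time: 24.32
position: [0.4404, 0.1479, 0.2479]
tool_rot: [0.676, 0.737, 0.0, 0.0]
ft_force: [0.6, -1.0, -0.5]
grip_width: 0.0167
grip_force: 25.0
```

```bash
python3 - <<'E'
from m import *
c=cam('scene'); cv2.imwrite('pics/s9.png',cv2.resize(c['pixels'][170:310,210:390],None,fx=4,fy=4))
E
python3 go.py .4385,.152,.0325,95
```

```text
t 24.38 grasp [0.4405 0.1482 0.0843] theta 94.9 f [ 0.1  0.5 -0.4] w 0.0169 gf 25.0 q1,6 [ 0.08 -0.  ]
.4385,.152,.0325,95 -> [ 0.099 -0.045  1.296] [ 0.002  0.    -0.001]
```

View pics/s9.png

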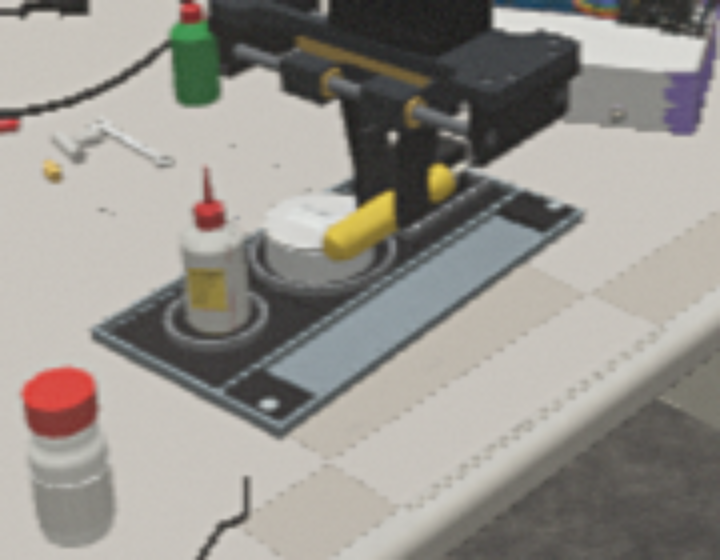

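The driver hangs level over the bay at (390,210), parallel to it, handle towards the small cup. I'll lower it in steps and watch the force.

{"fn": "move_arm", "kwargs": {
  "commands": [
    [[0.08,-0.04,0.6,0,0,0],[0.08,-0.04,1.0,0,0,0],[0.08,-0.04,1.2,0,0,0],[0.08,-0.04,1.27,0,0,0],[0.08,-0.04,1.27,0,0,0],[0.08,-0.04,1.27,0,0,0]]
  ]
}}

```text
time: 25.12
position: [0.4382, 0.1519, 0.1969]
tool_rot: [0.676, 0.737, 0.0, 0.0]
ft_force: [1.3, -0.2, 0.3]
grip_width: 0.0166
grip_force: 25.0
```

{"fn": "move_arm", "kwargs": {
  "commands": [
    [[0,0,0.03,0,0,0],[0,0,0.05,0,0,0],[0,0,0.05,0,0,0]]
  ]
}}

```text
time: 25.5
position: [0.438, 0.1519, 0.1943]
tool_rot: [0.676, 0.737, -0.0, -0.0]
ft_force: [-0.3, -0.1, -0.7]
grip_width: 0.0168
grip_force: 25.0
```

{"fn": "move_arm", "kwargs": {
  "commands": [
    [[0,0,0.03,0,0,0],[0,0,0.03,0,0,0]]
  ]
}}

```text
time: 25.75
position: [0.4379, 0.1519, 0.1941]
tool_rot: [0.676, 0.737, 0.0, 0.0]
ft_force: [-1.1, -0.1, 11.2]
grip_width: 0.0168
grip_force: 25.0
```

{"fn": "move_arm", "kwargs": {
  "commands": [
    [[0,0,0,0,0,0],[0,0,0,0,0,0],[0,0,0,0,0,0],[0,0,0,0,0,0],[0,0,-1.2,0,0,0],[0,0,-2.4,0,0,0],[0,0,-3.6,0,0,0],[0,0,-4.8,0,0,0],[0,0,-6,0,0,0],[0,0,-6,0,0,0]]
  ],
  "claw": -0.3
}}

```text
time: 27.0
position: [0.439, 0.1521, 0.4367]
tool_rot: [0.676, 0.737, 0.004, 0.003]
ft_force: [-0.4, -0.4, -0.7]
grip_width: 0.0566
grip_force: 0.0
```

```bash
python3 - <<'E'
from m import *
c=cam('scene');W=pts(c);img=c['pixels'];h=cv2.cvtColor(img,cv2.COLOR_BGR2HSV)
cv2.imwrite('pics/s10.png',cv2.resize(img[170:310,210:390],None,fx=4,fy=4))
print('bottle',circ(win(W,.504,.226,.035,.015,.057),.017,[.504,.226]))
print('tin',circ(win(W,.512,.141,.045,.010,.022),.031,[.512,.141]))
P=win(W,.5175,.0555,.05,.028,.05);print('adapter',rect(P),np.percentile(P[:,2],[5,50,95]))
m=(h[...,0]>20)&(h[...,0]<35)&(h[...,1]>140)
P=W[m&(abs(W[...,0]-.44)<.03)&(abs(W[...,1]-.15)<.1)];print('handle',rect(P),P.mean(0),np.percentile(P[:,2],[5,95]))
hi=P[P[:,1]>.17];lo=P[P[:,1]<.15];print('top z ends',np.percentile(hi[:,2],90),np.percentile(lo[:,2],90))
E
python3 go.py
```

```text
bottle (array([0.50357393, 0.22114027]), np.float64(0.0010503932668232698), 274)
tin (array([0.51065636, 0.13882774]), np.float64(0.0012962069081415527), 132)
adapter (array([514.4,  53.2]), array([36.6, 60.7]), 4.5) [0.02964535 0.0345837  0.03615961]
handle (array([447.3, 157.9]), array([41.3, 92.4]), 6.3) [0.43277565 0.16316127 0.0213611 ] [0.00949494 0.02081115]
top z ends 0.020786186381183 0.019771268298220866
t 27.05 grasp [0.4382 0.152  0.2705] theta 95.0 f [-0.3  0.6 -0.2] w 0.0566 gf 0.0 q1,6 [0.09 0.01]
```

View pics/s10.png

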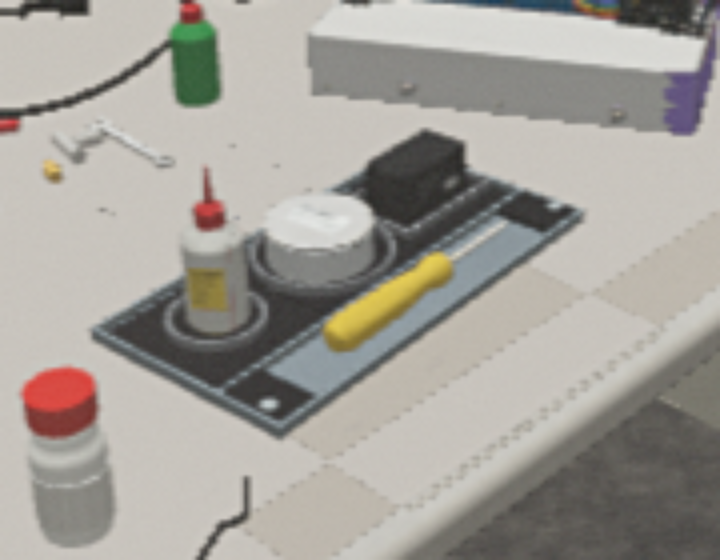

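The driver lies flat in the bay (390,300), with the blade end short of the stop. Bottle, tin and adapter are seated, and the capped bottle hasn't moved. I'll hand it in.

```bash
python3 -c "
from rig import *
print(hand_in())"
```

```text
the job is handed in; nothing more can be done
None
```

I packed the bottle, tin, adapter and screwdriver in that order, each flat in its place, and handed the job in at about 27 s; I didn't touch the capped bottle, spool or spares.

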